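# Hold the cross brace over its notches for gluing

### The job

Take the long pine cross brace (the one with a blue-painted end) from the rack, lift it over the caddy of pots, and hold it level about 15 mm above the picture frame, square over its two notches with the blue end over the blue-marked notch, so that I can brush glue into the notches under it and it would then go straight down into them. Never touch the frame with it, and leave the pots in the caddy and the short spare strip alone. Finish still gripping it, hovering there motionless: do not lower it into the notches, put it down or let go.

Things in the scene. Friction and masses are not known exactly. Their poses are not given: they have to be found in the camera images.
- brace: Loose pine strip 210 long x 22 wide x 20 mm high, about 50 g; the last 30 mm of its +x end is painted blue. Origin at the centre of its underside; x along it towards the blue end, z up. Starts lying on the rack, its underside 30 mm above the bench, x within 0.35 rad of world x. Grip it across the 22 mm width near mid-length, 30 N or more.
- brace_blue_end (a point): Point on the brace's underside centre line, 90 mm from its middle towards the blue end (15 mm from that end face).
- brace_plain_end (a point): The same at the bare end: 90 mm from the middle, 180 mm from point brace_blue_end.
- offcut: Loose short spare strip of the same pine, 130 x 22 x 20 mm, no paint, also on the rack about 110 mm (centre to centre) beside the brace, either side. Origin at the centre of its underside, x along its length. Leave it alone.
- rack: Fixed rack: plywood board 200 (x) x 220 (y) x 8 mm with two battens along its y at x = +-50 mm, 18 mm wide, tops 30 mm above the bench. Origin at the centre of its underside. Between the battens the board's top is 8 mm above the bench, so the fingers have 22 mm free below the strips.
- frame: Fixed pine frame 280 (x) x 210 (y) mm outside, 220 x 150 inside; rail tops 56 mm above the bench, rails 30 mm wide, 36 high, on blocks 20 high. Nothing stands above the rails. Each long rail (along x) has at mid-length a notch 36 mm wide, 22 deep, open above and to both sides. Origin on the bench under the centre, z up; blue notch at +y. Its x is within 0.4 rad of world x.
- notch_blue (a point): Centre of the mouth of the notch with blue paint on the rail top at both sides of it: at rail-top height (56 mm above the bench), mid-width of the +y long rail, 90 mm from the frame's centre.
- notch_plain (a point): The same for the unpainted notch in the -y long rail; 180 mm from point notch_blue.
- caddy: Fixed wooden tray 300 (x) x 110 (y) x 30 mm high standing between the rack and the frame, with three pots in a row on its 5 mm thick floor. Origin at the centre of its underside. Nothing in it reaches higher than 160 mm above the bench.
- tub: Loose white lidded tub, 88 mm diameter, 98 mm high, in the caddy. Origin at the centre of its underside.
- glue_bottle: Loose white glue bottle with orange cap and yellow label, 60 mm diameter, 150 mm high, in the caddy. Origin at the centre of its underside.
- jar: Loose white jar with a blue lid, 72 mm diameter, 95 mm high, in the caddy. Origin at the centre of its underside.
Not all that is in view belongs to the job. Leave any black or yellow look-alike of the brace alone.

How it is judged:
By the outcome, as a careful person would: the job done as asked, in the order asked, and still so for the second after the job is handed in, while the arm keeps its last pose, push and grip.
It also fails if it takes over 48 s, if anything falls off the work surface, if the arm or the gripper's body presses on something with over 40 N, if the wrist force passes 120 N, or if a joint passes its speed limit or range.

### The arm

A 6-joint arm with a two-finger parallel gripper is mounted at the origin on the work surface. World frame = base frame: x ahead of the robot, y to its left, z up, the work surface at z = 0. Lengths are in m, angles in rad, forces in N, time in s.
With the tool pointing down it reaches from about 0.225 to 0.875 m from the base axis. Payload 3.4 kg.
Tool frame: the origin (TCP) lies between the finger pads; the fingertips stand 14 mm ahead of it and the grasp point (between the pads) lies 5 mm behind it; z points along the fingers, y is the direction in which the jaws open and shut (so a half turn about z gives the same grasp; the last joint's range is limited). The gripper opens to 85 mm and grips with 20 to 120 N. Pads are 22 mm wide; open, the fingers measure 114 mm over their backs; the gripper's body (76 mm by 85 mm) begins 54 mm behind the grasp point. The pads swing forward as they close: fully open they stand 13 mm farther back than shut.
Start: joints at [-1.429, 0.276, 1.505, -0, 1.361, -0.121], TCP at [0.149, -0.555, 0.245] pointing down, gripper open.
Joint ranges: [-2.89, 2.89], [-0.75, 2.08], [0.22, 2.7], [-1.18, 4.32], [0.11, 2.71], [-2.7, 2.7]. Speed limits (rad/s): [2.57, 2.57, 3.14, 3.14, 3.14, 3.14].

### API

Orientations are given as a unit quaternion [w, x, y, z].
In Python, from rig import manip, get_image, job gives the robot as it stands. The module is installed in compiled form; this text tells all that it offers.
- The arm moves only by the tool step_arm, never from a script. Its argument "moves" is one flat list of numbers, 5 for each row, row after row: the shift along the tool's x, y, z as a fraction of full scale, then the turn about the tool's z as a fraction of full scale, then the gripper's target within -1 to 1 (shut at 1, half-way at 0, fully open at -1). In form: [dx, dy, dz, twist, hand, dx, dy, dz, twist, hand, ...]. A call has 1 to 5 rows; each row is the pose to reach, as a shift and turn from the pose commanded when the call began, along the tool's axes at that moment, turning the shorter way round; what a row does not reach only later rows make up. Full scale, the value 1, is 500 mm for a shift and pi rad for a turn. A row lasts 1/10 s, in which the tool goes at most 50 mm and 8.59 degrees, less where a joint would pass 70% of its speed; a pose out of reach is approached as far as the arm can. A call with a number of a shift or a turn outside -1 to 1 is refused whole. A call with a gripper value outside its range is refused whole. The fingers move at their own pace and stop on an object; "force" is the grip in N (left out, the last holds). Time passes only in rows, so rows that repeat a pose let the fingers close. It gives the time, the measured TCP pose, the force and the opening at its end, in the units of the state.
- manip.get_state(): the state, without advancing time (a new reading comes with each control period).
- get_image(name): name is "scene" or "side" or "wrist"; returns a dict with "frame" (400x640x3 uint8, blue, green, red), "fx", "fy", "cx", "cy" (pixels), "rvec" (rotation vector, rad) and "tvec" (3), from world to camera coordinates, as OpenCV has them; the wrist camera has in their place "T_tool_cam" (4x4, takes a point from camera to tool coordinates, whose origin is the TCP and whose axes are the flange's). Camera axes: x right, y down, z forward; pixel columns grow to the right and rows downward; lengths in m; the calibration is good to about 2 mm. The wrist camera is an equidistant fisheye: a pixel r from the principal point sees the ray r / f radians off the axis. A picture is of the moment at which its call begins: read the wrist's pose just before it. There is no depth.
- job.sign_off(): hands the job in, once; it reports no verdict.
The state is a dict: "clock": time; "qpos": joint angles; "qd": joint speeds; "effort": joint torques, N m; "position": TCP position; "ee_rot": TCP orientation; "contact_force": force on the tool from outside, world axes, zero at the start; "moment": the same for the moment, N m; "width": finger opening in m.
Only numpy, scipy, OpenCV 4.12 (cv2) and the standard library are available. Lean on these libraries where they do the work, as an engineer would, in place of code of your own. Each camera call takes 0.05 s, during which the arm holds its last target. There are 200 camera calls.

## Working session

There is one attempt and no reset: what is moved stays moved. The work goes in short steps, Python scripts to look and compute and a tool call to move; the robot and the scene stay as the last step left them, time stands still between calls to the robot, and variables do not carry over. Pictures are saved under pics/ and viewed, about 8 in all and at most 12, crops included, and the job is handed in when it is done.

Besides the shell and the picture viewer there is one more tool, called after "Call:" in YAML: its name, and indented under it one key for each argument. step_arm: Moves the arm, as the interface text tells. Its arguments: {"type":"object","properties":{"moves":{"type":"array","items":{"type":"number","minimum":-1,"maximum":1}},"force":{"type":"number"}},"required":["moves"]}

```bash
mkdir -p pics; cat > h.py <<'E'
import numpy as np, cv2
from scipy.spatial.transform import Rotation as R
from rig import manip, get_image, job
def tool():
    s=manip.get_state(); q=s["ee_rot"]
    return R.from_quat([q[1],q[2],q[3],q[0]]).as_matrix(), np.array(s["position"]), s
def rays(im, px, RT=None):
    px=np.atleast_2d(np.array(px,float)); 
    u=(px[:,0]-im["cx"])/im["fx"]; v=(px[:,1]-im["cy"])/im["fy"]
    if "T_tool_cam" in im:
        th=np.hypot(u,v); k=np.where(th>1e-9,np.sin(th)/np.maximum(th,1e-9),1)
        d=np.c_[u*k,v*k,np.cos(th)]
        T=np.array(im["T_tool_cam"]); Rt,p=RT
        return Rt@T[:3,3]+p, d@(Rt@T[:3,:3]).T
    Rm=cv2.Rodrigues(np.array(im["rvec"],float))[0]; t=np.array(im["tvec"],float).ravel()
    return -Rm.T@t, np.c_[u,v,np.ones(len(u))]@Rm
def onz(im,px,z,RT=None):
    o,d=rays(im,px,RT); return o+d*((z-o[2])/d[:,2])[:,None]
E
python3 - <<'E'
from h import *
Rt,p,s=tool(); print(p,Rt.round(3),s["clock"],s["contact_force"],s["width"])
for n in("scene","side","wrist"):
    im=get_image(n); cv2.imwrite(f"pics/{n}0.png",im["frame"]); np.save(f"pics/{n}0.npy",im,allow_pickle=True)
    print(n,{k:np.round(v,3).tolist() for k,v in im.items() if k!="frame"})
a=cv2.imread("pics/scene0.png");b=cv2.imread("pics/side0.png")
E
```

```text
[ 0.1492805  -0.55476521  0.24443277] [[ 0.966  0.26  -0.   ]
 [ 0.26  -0.966  0.002]
 [ 0.    -0.002 -1.   ]] 0.0 [-1.01366001  0.04034141 -0.4510104 ] 0.08607143992697365
scene {'fx': 441.45, 'fy': 441.45, 'cx': 324.917, 'cy': 202.166, 'rvec': [2.205, 1.394, -0.409], 'tvec': [-0.22, -0.317, 1.473]}
side {'fx': 422.249, 'fy': 422.249, 'cx': 326.013, 'cy': 194.861, 'rvec': [0.925, -2.336, 1.231], 'tvec': [0.382, 0.256, 0.834]}
wrist {'fx': 309.707, 'fy': 309.707, 'cx': 321.143, 'cy': 201.712, 'T_tool_cam': [[0.0, -0.964, -0.265, 0.068], [1.0, 0.0, -0.0, -0.001], [0.0, -0.265, 0.964, -0.129], [0.0, 0.0, 0.0, 1.0]]}
```

View pics/scene0.png

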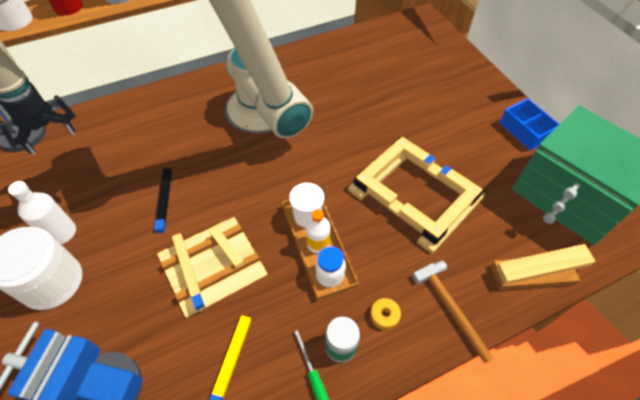

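View pics/wrist0.png

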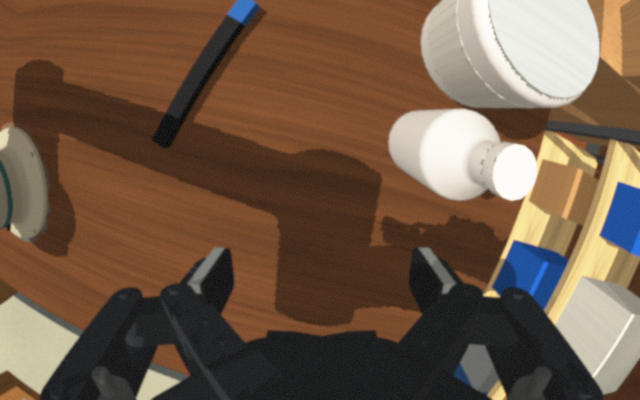

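View pics/side0.png

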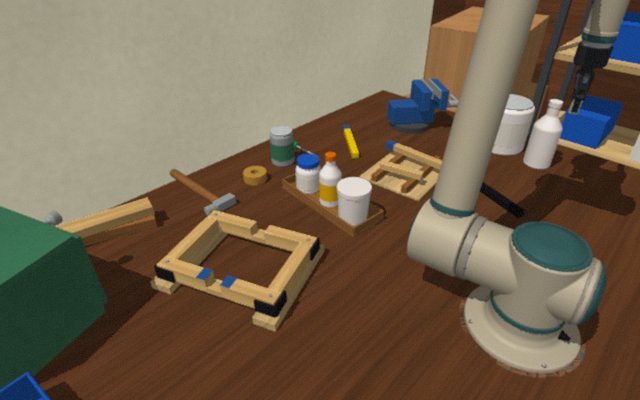

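The scene shows these candidates for the brace:
- Pine strip on the rack, (180,235) to (198,303), with a blue end at (197,301).
- Black strip at (163,200), a look-alike.
- Yellow strip at (230,357), a look-alike.
- Unpainted pine offcut at (228,246).
- Large pine block at (545,265).

Only the rack strip is pine, long and blue-ended. The frame's blue marks are at (430,158) and (446,170), and the plain notch is at about (392,205). Next I'll confirm in a crop and measure.

```bash
python3 - <<'E'
from h import *
im=np.load("pics/scene0.npy",allow_pickle=True).item(); sd=np.load("pics/side0.npy",allow_pickle=True).item()
def blobs(im,lo,hi,mn,box):
    h=cv2.cvtColor(im["frame"],cv2.COLOR_BGR2HSV); m=cv2.inRange(h,lo,hi)
    n,l,st,c=cv2.connectedComponentsWithStats(m)
    return [(c[i].round(1),st[i][4]) for i in range(1,n) if st[i][4]>=mn and box[0]<c[i][0]<box[2] and box[1]<c[i][1]<box[3]]
print("rough brace", onz(im,[[178,236],[198,304],[163,200]],.05).round(3))
for nm,I,box in(("scene",im,(100,130,500,330)),("side",sd,(100,120,450,320))):
    for c,a in blobs(I,(100,120,60),(130,255,255),8,box): print(nm,c,a,onz(I,c,.056)[0].round(3))
print("caddy corners",onz(im,[[283,205],[320,298],[357,285]],.03).round(3))
print("rack corners",onz(im,[[158,255],[186,315],[267,270],[236,218]],.008).round(3))
f=im["frame"]
c1=cv2.resize(f[205:330,145:285],None,fx=3.5,fy=3.5,interpolation=cv2.INTER_CUBIC)
cv2.imwrite("pics/crop1.png",cv2.resize(np.hstack([f[205:325,145:275],f[130:250,345:490]]),None,fx=2.9,fy=2.9,interpolation=cv2.INTER_CUBIC))
E
```

```text
rough brace [[ 0.4   -0.37   0.05 ]
 [ 0.6   -0.376  0.05 ]
 [ 0.273 -0.377  0.05 ]]
scene [429.4 158.9] 41 [0.464 0.358 0.056]
scene [445.4 169.4] 40 [0.516 0.379 0.056]
scene [159.4 224.7] 135 [ 0.35  -0.404  0.056]
scene [330.3 258.6] 512 [ 0.629 -0.043  0.056]
scene [197.2 301.4] 110 [ 0.596 -0.375  0.056]
side [345.5 126.1] 16 [ 0.769 -0.359  0.056]
side [389.7 144.3] 59 [ 0.579 -0.354  0.056]
side [307.5 160.8] 289 [ 0.695 -0.101  0.056]
side [204.1 273.6] 96 [0.519 0.373 0.056]
side [228. 281.] 100 [0.466 0.352 0.056]
caddy corners [[ 0.414 -0.084  0.03 ]
 [ 0.702 -0.106  0.03 ]
 [ 0.711 -0.009  0.03 ]]
rack corners [[ 0.406 -0.436  0.008]
 [ 0.595 -0.414  0.008]
 [ 0.568 -0.194  0.008]
 [ 0.385 -0.214  0.008]]
```

View pics/crop1.png

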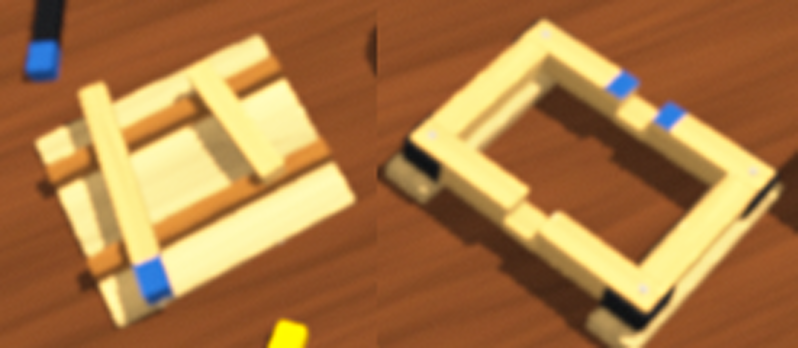

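The crop confirms it. The long pine strip with the blue end lies on the left of the rack, with the offcut to its right. The frame's far rail carries the blue-marked notch and the near rail the plain one. Rough positions are brace centre (0.50,-0.373) with yaw about 0, and blue notch (0.491,0.367) with frame yaw about 0.38. I'll rise and go above the brace.

Call:
step_arm:
  moves: [0,0,-0.12,0,-1,0,0,-0.12,0,-1,0.75,-0.18,-0.12,0.08,-1,0.75,-0.18,-0.12,0.08,-1,0.75,-0.18,-0.12,0.08,-1]
  force: 50

```text
clock: 0.65
position: [0.2795, -0.4846, 0.3054]
ee_rot: [0.0, 1.0, 0.004, 0.0]
contact_force: [-0.1, -0.6, 0.4]
width: 0.0855
```

Call:
step_arm:
  moves: [0.42,-0.22,0,0,-1,0.42,-0.22,0,0,-1,0.42,-0.22,0,0,-1,0.42,-0.22,0,0,-1,0.42,-0.22,0,0,-1]

```text
clock: 1.15
position: [0.4898, -0.3708, 0.3052]
ee_rot: [-0.0, 1.0, 0.007, 0.0]
contact_force: [-0.1, -0.8, -0.2]
width: 0.0853
```

Call:
step_arm:
  moves: [0,0,0.14,0,-1,0,0,0.14,0,-1,0,0,0.14,0,-1,0,0,0.14,0,-1]

```text
clock: 1.55
position: [0.4875, -0.373, 0.2357]
ee_rot: [0.0, 1.0, 0.006, 0.0]
contact_force: [0.3, 0.7, 0.5]
width: 0.0851
```

```bash
python3 - <<'E'
from h import *
Rt,p,s=tool(); im=get_image("wrist"); f=im["frame"]; cv2.imwrite("pics/w1.png",f); np.save("pics/w1.npy",{**im,"Rt":Rt,"p":p},allow_pickle=True)
print(p,Rt.round(3).tolist(),s["clock"],s["qpos"])
h=cv2.cvtColor(f,cv2.COLOR_BGR2HSV); m=cv2.inRange(h,(100,120,50),(130,255,255))
n,l,st,c=cv2.connectedComponentsWithStats(m)
for i in range(1,n):
    if st[i][4]>80: print(c[i].round(1),st[i],onz(im,c[i],.05,(Rt,p))[0].round(4))
E
```

```text
[ 0.48749591 -0.37297142  0.23566972] [[1.0, 0.011, 0.0], [0.011, -1.0, -0.0], [0.0, 0.0, -1.0]] 1.55 [-7.66335347e-01  3.39325679e-01  1.43538826e+00 -9.20515095e-05
  1.36649289e+00  7.93022686e-01]
[555.5  38.6] [  465     0   175    97 10442] [ 0.6835 -0.6623  0.05  ]
[50.5 61.7] [  32   36   38   52 1551] [ 0.6611 -0.0034  0.05  ]
[603.6 111.9] [ 563   57   77   82 2031] [ 0.6037 -0.7654  0.05  ]
[326.1  84.9] [315  72  23  28 574] [ 0.5898 -0.3757  0.05  ]
[634.2 257.6] [625 226  15  57 516] [ 0.3687 -0.9507  0.05  ]
[347.9 299.7] [336 286  25  28 490] [ 0.3471 -0.4057  0.05  ]
```

View pics/w1.png

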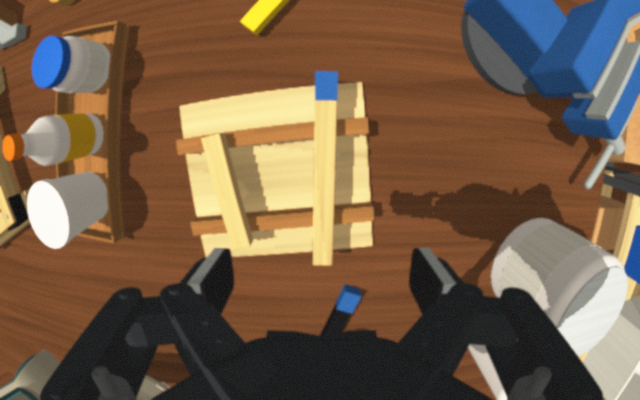

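The wrist view shows the brace from (326,72), its blue end, to (323,265), its plain end. The offcut is at (228,190). The fingers straddle the brace line well.

```bash
python3 - <<'E'
from h import *
w=np.load("pics/w1.npy",allow_pickle=True).item(); RT=(w["Rt"],w["p"]); f=w["frame"]
g=cv2.cvtColor(f,cv2.COLOR_BGR2GRAY).astype(int)
for r in (80,90,108,115,145,160,175,190,200,235,250):
    d=np.diff(g[r,300:350]); 
    print(r,"edges",300+np.argsort(-abs(d))[:5]+.5, f[r,[318,326]].tolist())
print(g[255:275,323], g[64:80,326])
P=onz(w,[[326,71.5],[323,264.5],[315,145],[335,145]],.05,RT); print(P.round(4), np.linalg.norm(P[0]-P[1]))
E
```

```text
80 edges [337.5 313.5 345.5 338.5 314.5] [[189, 117, 59], [188, 115, 58]]
90 edges [314.5 315.5 313.5 316.5 336.5] [[191, 119, 63], [191, 118, 60]]
108 edges [335.5 336.5 334.5 313.5 337.5] [[129, 214, 243], [135, 219, 245]]
115 edges [335.5 334.5 336.5 316.5 333.5] [[135, 216, 245], [136, 220, 247]]
145 edges [334.5 335.5 333.5 336.5 315.5] [[135, 218, 245], [137, 222, 248]]
160 edges [334.5 333.5 335.5 340.5 332.5] [[136, 218, 246], [142, 226, 250]]
175 edges [334.5 333.5 335.5 332.5 323.5] [[134, 217, 246], [144, 227, 250]]
190 edges [333.5 334.5 332.5 324.5 320.5] [[139, 221, 248], [142, 226, 250]]
200 edges [333.5 332.5 334.5 331.5 317.5] [[137, 221, 247], [145, 226, 250]]
235 edges [332.5 331.5 333.5 348.5 330.5] [[139, 224, 249], [138, 221, 248]]
250 edges [332.5 331.5 333.5 330.5 312.5] [[138, 221, 248], [137, 218, 247]]
[224 222 224 225 224 224 224 225 221 204 163 118  98  97  93  94  93  94
  98  96] [ 89  89  88  91  88  89  99 105 107 109 110 109 110 110 107 107]
[[ 0.6037 -0.3754  0.05  ]
 [ 0.3951 -0.3751  0.05  ]
 [ 0.5284 -0.3652  0.05  ]
 [ 0.5287 -0.3855  0.05  ]] 0.20862745729354643
```

Measured length is 208.6 mm (expected 210). Centre is (0.4995,-0.3753), yaw about 0. Descending now.

Call:
step_arm:
  moves: [0.024,0.005,0,0.003,-1,0.024,0.005,0.1,0.003,-1,0.024,0.005,0.18,0.003,-1,0.024,0.005,0.24,0.003,-1,0.024,0.005,0.28,0.003,-1]

```text
clock: 2.1
position: [0.4999, -0.3755, 0.0942]
ee_rot: [0.0, 1.0, 0.001, 0.0]
contact_force: [0.1, -0.4, 0.2]
width: 0.0851
```

```bash
python3 - <<'E'
from h import *
Rt,p,s=tool(); im=get_image("wrist"); cv2.imwrite("pics/w2.png",im["frame"]); RT=(Rt,p)
print(p,Rt[:,0].round(4),s["clock"])
h=cv2.cvtColor(im["frame"],cv2.COLOR_BGR2HSV); m=cv2.inRange(h,(100,120,50),(130,255,255))
n,l,st,c=cv2.connectedComponentsWithStats(m)
for i in range(1,n):
    if st[i][4]>300: print(c[i].round(1),st[i],onz(im,c[i],.05,RT)[0].round(4))
for r in (100,140,180,220,250):
    row=h[r,260:400]; k=np.where((row[:,2]>200)&(row[:,1]>60)&(row[:,0]<35))[0]+260
    if len(k): print(r,k.min(),k.max(),onz(im,[[k.min(),r],[k.max(),r]],.05,RT)[:,:2].round(4).tolist())
E
```

```text
[ 0.49989687 -0.37554111  0.09418377] [1.e+00 1.e-03 4.e-04] 2.1
[611.   40.2] [ 554    0   86  108 5204] [ 0.654  -0.6053  0.05  ]
[323.4  80. ] [ 303   55   42   52 2010] [ 0.5895 -0.3756  0.05  ]
100 260 383 [[0.5789, -0.3403], [0.579, -0.4089]]
140 260 340 [[0.5562, -0.3399], [0.5559, -0.3849]]
180 260 389 [[0.5331, -0.3391], [0.5333, -0.4138]]
220 260 338 [[0.5088, -0.3379], [0.509, -0.3845]]
250 260 303 [[0.489, -0.3366], [0.4895, -0.3634]]
```

The close look agrees: blue centroid at (0.5895,-0.3756) puts the centre at 0.4995. Descend and grip.

Call:
step_arm:
  moves: [0,0,0.05,0,-1,0,0,0.09,0,-1,0,0,0.118,0,-1,0,0,0.118,0,-1,0,0,0.118,0,1]
  force: 60

```text
clock: 2.65
position: [0.5002, -0.3759, 0.0373]
ee_rot: [0.001, 1.0, 0.001, 0.001]
contact_force: [0.6, -0.4, -0.0]
width: 0.0733
```

Call:
step_arm:
  moves: [0,0,0,0,1,0,0,0,0,1,0,0,0,0,1,0,0,0,0,1,0,0,0,0,1]

```text
clock: 3.15
position: [0.4998, -0.3755, 0.0372]
ee_rot: [0.001, 1.0, 0.001, 0.001]
contact_force: [1.3, -0.8, 5.2]
width: 0.0208
```

Call:
step_arm:
  moves: [0,0,0,0,1,0,0,0,0,1,0,0,0,0,1,0,0,0,0,1,0,0,0,0,1]

```text
clock: 3.65
position: [0.4998, -0.3756, 0.0372]
ee_rot: [0.001, 1.0, 0.001, 0.001]
contact_force: [-0.5, 0.0, 5.4]
width: 0.0213
```

Call:
step_arm:
  moves: [0,0,-0.02,0,1,0,0,-0.06,0,1,0,0,-0.12,0,1,0,0,-0.2,0,1,0,0,-0.28,0,1]

```text
clock: 4.15
position: [0.4987, -0.3745, 0.1773]
ee_rot: [-0.001, 1.0, 0.001, -0.001]
contact_force: [0.7, -0.6, 0.8]
width: 0.0209
```

Call:
step_arm:
  moves: [0,0,-0.08,0,1,0,0,-0.16,0,1,0,0,-0.22,0,1,0,0,-0.22,0,1,0,0,-0.22,0,1]

```text
clock: 4.65
position: [0.4991, -0.3749, 0.2867]
ee_rot: [0.0, 1.0, 0.001, 0.0]
contact_force: [-0.9, 0.8, -0.1]
width: 0.0209
```

```bash
python3 - <<'E'
from h import *
Rt,p,s=tool(); im=get_image("wrist"); cv2.imwrite("pics/w3.png",im["frame"])
sd=get_image("side")
print(p,Rt.round(4).tolist(),s["clock"],s["contact_force"],s["moment"],s["width"])
cv2.imwrite("pics/m3.png",np.hstack([cv2.resize(im["frame"],(400,250)),cv2.resize(sd["frame"][30:280,300:640],(400,294))[:250]]))
np.save("pics/w3.npy",{**im,"Rt":Rt,"p":p},allow_pickle=True)
E
```

```text
[ 0.4990958  -0.37486115  0.28671762] [[1.0, 0.0021, 0.0004], [0.0021, -1.0, -0.0005], [0.0004, 0.0005, -1.0]] 4.65 [-0.88332291  0.82679353 -0.06865141] [ 0.03451144 -0.00398367 -0.0675295 ] 0.020885948389533348
```

View pics/m3.png

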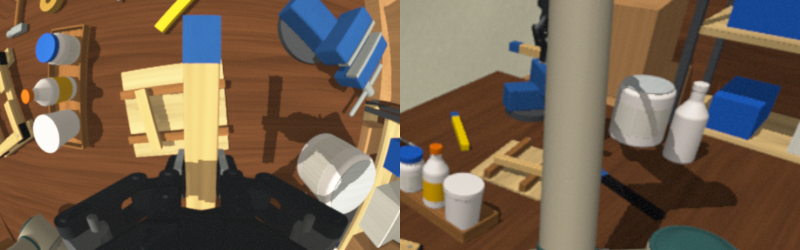

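The wrist view shows the brace held between the pads, blue end forward at (202,40), and the offcut still on the rack at (148,120). Underside is at about 0.28 m, clear of the pots. Now I'll carry it over the caddy to a lookout beside the frame.

Call:
step_arm:
  moves: [0,-0.04,0,0,1,-0.02,-0.1,0,0,1,-0.03,-0.18,0,0,1,-0.04,-0.26,0,0,1,-0.05,-0.34,0,0,1]

```text
clock: 5.25
position: [0.4725, -0.202, 0.2848]
ee_rot: [-0.001, 1.0, 0.001, -0.001]
contact_force: [0.3, 0.1, 0.2]
width: 0.0212
```

Call:
step_arm:
  moves: [-0.02,-0.08,0,0,1,-0.04,-0.16,0,0,1,-0.06,-0.24,0,0,1,-0.08,-0.32,0,0,1,-0.09,-0.4,0,0,1]

```text
clock: 5.75
position: [0.4258, -0.0026, 0.2851]
ee_rot: [-0.001, 1.0, 0.001, -0.002]
contact_force: [0.5, 0.5, -0.1]
width: 0.0211
```

Call:
step_arm:
  moves: [0,-0.08,0,0,1,0,-0.16,0,0,1,0,-0.24,0,0,1,0,-0.32,0,0,1,0,-0.4,0,0,1]

```text
clock: 6.25
position: [0.4259, 0.1969, 0.2851]
ee_rot: [0.0, 1.0, 0.001, -0.001]
contact_force: [0.4, -0.6, -0.9]
width: 0.021
```

Call:
step_arm:
  moves: [0,-0.04,0,-0.04,1,0,-0.06,0,-0.08,1,0,-0.06,0,-0.12,1,0,-0.06,0,-0.16,1,0,-0.06,0,-0.2,1]

```text
clock: 6.75
position: [0.426, 0.2254, 0.2848]
ee_rot: [-0.0, 0.95, 0.313, -0.002]
contact_force: [-0.4, 0.3, 0.6]
width: 0.0207
```

Call:
step_arm:
  moves: [0,0,0,-0.04,1,0,0,0,-0.08,1,0,0,0,-0.12,1,0,0,0,-0.16,1,0,0,0,-0.2,1]

```text
clock: 7.25
position: [0.4261, 0.2251, 0.2849]
ee_rot: [-0.001, 0.807, 0.591, -0.002]
contact_force: [-0.1, 1.0, -0.6]
width: 0.0212
```

Call:
step_arm:
  moves: [0,0,0,-0.045,1,0,0,0,-0.09,1,0,0,0,-0.135,1,0,0,0,-0.18,1,0,0,0,-0.218,1]

```text
clock: 7.75
position: [0.4261, 0.2251, 0.2849]
ee_rot: [-0.001, 0.561, 0.828, -0.001]
contact_force: [-0.5, 0.8, 0.6]
width: 0.0211
```

Call:
step_arm:
  moves: [0,0,0,0,1,0,0,0,0,1]

```text
clock: 7.95
position: [0.4269, 0.225, 0.2854]
ee_rot: [-0.001, 0.565, 0.825, -0.001]
contact_force: [-0.5, -0.1, -0.2]
width: 0.0211
```

```bash
python3 - <<'E'
from h import *
Rt,p,s=tool(); im=get_image("wrist"); f=im["frame"]; cv2.imwrite("pics/w4.png",f); RT=(Rt,p)
np.save("pics/w4.npy",{**im,"Rt":Rt,"p":p},allow_pickle=True)
print(p,Rt.round(4).tolist(),s["clock"],s["qpos"],s["width"])
h=cv2.cvtColor(f,cv2.COLOR_BGR2HSV); m=cv2.inRange(h,(100,120,50),(130,255,255))
n,l,st,c=cv2.connectedComponentsWithStats(m)
for i in range(1,n):
    if st[i][4]>80: print(c[i].round(1),st[i],onz(im,c[i],.056,RT)[0].round(4))
E
```

```text
[0.42687749 0.22498237 0.28542999] [[-0.3623, 0.9321, -0.0021], [0.9321, 0.3623, -0.0004], [0.0003, -0.0021, -1.0]] 7.95 [ 3.40524166e-01  1.14683455e-01  1.61541587e+00  2.73740753e-04
  1.41360127e+00 -3.02637201e-02] 0.02106815083249936
[322.1  62.1] [ 292   25   61   76 4506] [0.38   0.3505 0.056 ]
[391.6  85.3] [384  73  17  25 384] [0.464  0.3562 0.056 ]
[438.   88.9] [431  77  15  25 354] [0.5179 0.3771 0.056 ]
[ 10.8 372.1] [   0  335   30   65 1249] [-0.296  -0.7085  0.056 ]
```

View pics/w4.png

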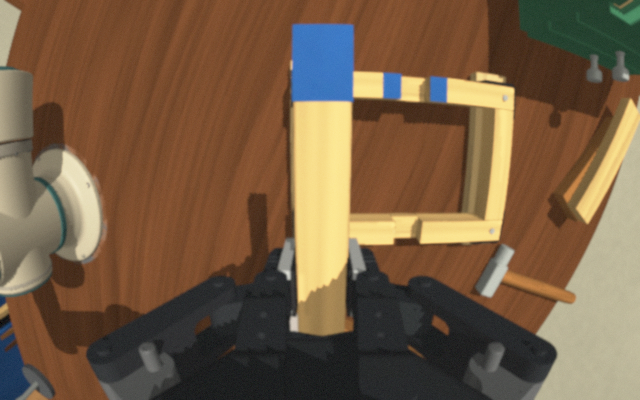

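The wrist view shows the blue marks at (392,85) and (438,89), the plain notch at about (407,230), and the right-hand rail corners at (508,97) and (492,231). I'll take an enlarged look at the two notches and measure them in all three cameras.

```bash
python3 - <<'E'
from h import *
w=np.load("pics/w4.npy",allow_pickle=True).item(); RT=(w["Rt"],w["p"])
s=np.load("pics/scene0.npy",allow_pickle=True).item(); d=np.load("pics/side0.npy",allow_pickle=True).item()
a=cv2.resize(w["frame"][205:255,365:445],None,fx=5,fy=5,interpolation=cv2.INTER_CUBIC)
b=cv2.resize(s["frame"][185:235,365:445],None,fx=5,fy=5,interpolation=cv2.INTER_CUBIC)
c=cv2.resize(d["frame"][205:255,230:310],None,fx=5,fy=5,interpolation=cv2.INTER_CUBIC)
e=cv2.resize(w["frame"][60:110,370:450],None,fx=5,fy=5,interpolation=cv2.INTER_CUBIC)
cv2.imwrite("pics/crop2.png",np.vstack([np.hstack([a,b]),np.hstack([c,e])]))
# predicted notch_plain from guess yaw
for n,I,rt in(("w",w,RT),("s",s,None),("d",d,None)):
    for x in [(.558,.2)]:
        pass
# rail top outer corners on the right (wrist): 
print(onz(w,[[513,88],[501,241]],.056,RT).round(4))
E
```

```text
[[0.6157 0.4302 0.056 ]
 [0.6978 0.2354 0.056 ]]
```

View pics/crop2.png

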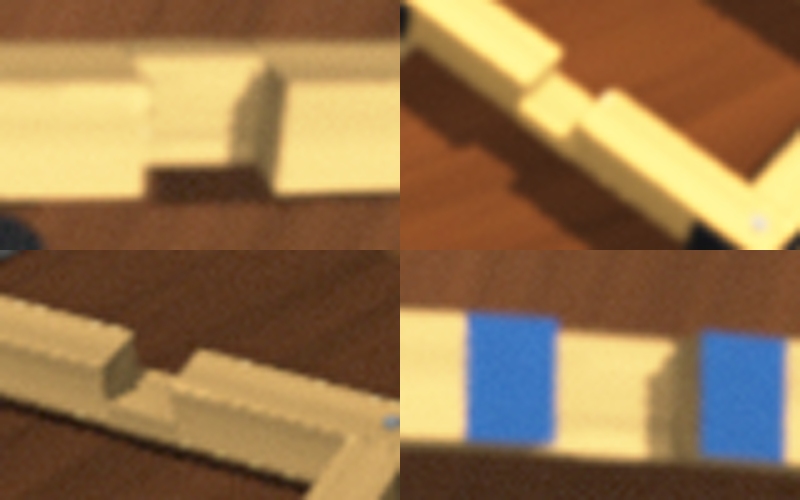

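The four notch mouths are clear. Top left is the plain notch in the wrist view, top right in the scene view, bottom left in the side view, and bottom right is the blue notch in the wrist view. I'll cast their corners onto z = 0.056.

```bash
python3 - <<'E'
from h import *
w=np.load("pics/w4.npy",allow_pickle=True).item(); RT=(w["Rt"],w["p"])
s=np.load("pics/scene0.npy",allow_pickle=True).item(); d=np.load("pics/side0.npy",allow_pickle=True).item()
def q(nm,I,off,c,rt=None):
    px=np.array(off)+np.array(c)/5-.4; P=onz(I,px,.056,rt)[:,:2]
    L,Rr=P[:2].mean(0),P[2:].mean(0)
    print(nm,P.mean(0).round(4),"width",np.linalg.norm(Rr-L).round(4),"rail",np.linalg.norm(P[0]-P[1]).round(4),np.linalg.norm(P[2]-P[3]).round(4)); return P.mean(0)
pw=q("plain w",w,(365,205),[(147,83),(145,197),(284,80),(273,195)],RT)
bw=q("blue w",w,(370,60),[(156,70),(152,195),(302,82),(298,210)],RT)
ps=q("plain s",s,(365,185),[(161,52),(121,95),(212,92),(176,124)])
pd=q("plain d",d,(230,205),[(133,83),(105,120),(200,102),(178,132)])
bs=onz(s,[[429.4,158.9],[445.4,169.4]],.056)[:,:2].mean(0); bd=onz(d,[[204.1,273.6],[228,281]],.056)[:,:2].mean(0)
for n,b,p in(("w",bw,pw),("s",bs,ps),("d",bd,pd)):
    v=b-p; print(n,b.round(4),p.round(4),"len",np.linalg.norm(v).round(4),"ang",np.arctan2(v[1],v[0]).round(4),"mid",((b+p)/2).round(4))
# held brace in wrist: blue face boundary + edges at top height
z=w["p"][2]+.0128
h=cv2.cvtColor(w["frame"],cv2.COLOR_BGR2HSV); m=cv2.inRange(h,(100,120,50),(130,255,255)); m[:,365:]=0;m[110:]=0
print("blue bbox",cv2.boundingRect(m),onz(w,[[322.5,24.5],[323,100.5]],z,RT).round(4))
for r in (50,90,130,180,220):
    row=h[r]; k=[i for i in range(280,370) if row[i,1]>70 and row[i,2]>120 and (row[i,0]>100 or 15<row[i,0]<35)]
    print(r,k[0],k[-1],onz(w,[[k[0]-.5,r],[k[-1]+.5,r]],z,RT)[:,:2].round(4).tolist())
T=w["Rt"]; print("tool yaw",np.arctan2(T[1,0],T[0,0]))
E
```

```text
plain w [0.5556 0.1984] width 0.0355 rail 0.031 0.0317
blue w [0.4911 0.3662] width 0.0364 rail 0.03 0.0313
plain s [0.5568 0.1967] width 0.0349 rail 0.0375 0.0299
plain d [0.5547 0.1943] width 0.0365 rail 0.0297 0.0237
w [0.4911 0.3662] [0.5556 0.1984] len 0.1797 ang 1.9377 mid [0.5233 0.2823]
s [0.4897 0.3685] [0.5568 0.1967] len 0.1844 ang 1.9432 mid [0.5233 0.2826]
d [0.4921 0.3626] [0.5547 0.1943] len 0.1796 ang 1.9269 mid [0.5234 0.2784]
blue bbox (292, 25, 61, 76) [[0.3906 0.3228 0.2982]
 [0.4015 0.2952 0.2982]]
50 292 353 [[0.3835, 0.3092], [0.4049, 0.3176]]
90 292 369 [[0.3891, 0.2948], [0.416, 0.3055]]
130 290 352 [[0.3938, 0.2805], [0.4158, 0.289]]
180 291 350 [[0.4008, 0.2626], [0.4223, 0.271]]
220 294 369 [[0.4074, 0.2478], [0.4357, 0.2588]]
tool yaw 1.9415407232979909
```

All three views agree: frame centre (0.523,0.282), notch line at 1.938 rad, notch spacing 0.180 m. The brace is centred in the jaws within 1 mm, at 1.93 to 1.94 rad. I'll move over the centre and then part way down.

Call:
step_arm:
  moves: [0.008,0.05,0,0,1,0.02,0.12,0,0,1,0.032,0.18,0,0,1,0.038,0.22,0,0,1,0.038,0.22,0,0,1]

```text
clock: 8.5
position: [0.5254, 0.2837, 0.285]
ee_rot: [-0.0, 0.564, 0.826, -0.0]
contact_force: [-0.2, -0.1, -0.6]
width: 0.0204
```

Call:
step_arm:
  moves: [0,0,0.06,0,1,0,0,0.14,0,1,0,0,0.22,0,1,0,0,0.29,0,1,0,0,0.34,0,1]

```text
clock: 9.0
position: [0.5209, 0.2815, 0.1139]
ee_rot: [-0.001, 0.564, 0.826, -0.002]
contact_force: [-0.2, 0.6, -0.1]
width: 0.0211
```

Call:
step_arm:
  moves: [0,0,0,0,1,0,0,0,0,1]

```text
clock: 9.2
position: [0.5231, 0.2823, 0.1167]
ee_rot: [-0.0, 0.564, 0.826, -0.0]
contact_force: [0.5, -0.2, 0.2]
width: 0.0211
```

```bash
python3 - <<'E'
from h import *
Rt,p,s=tool(); print(p,Rt.round(4).tolist(),s["clock"],s["width"],s["contact_force"])
x=np.array([.5233,.2823])-p[:2]; print("err tool x,y",x@Rt[:2,0],x@Rt[:2,1],"yaw",np.arctan2(Rt[1,0],Rt[0,0]))
S=get_image("scene");D=get_image("side")
for n,I in(("scene",S),("side",D)): cv2.imwrite(f"pics/{n}5.png",I["frame"]); np.save(f"pics/{n}5.npy",I,allow_pickle=True)
a=cv2.resize(S["frame"][120:260,340:500],(400,350),interpolation=cv2.INTER_CUBIC);b=cv2.resize(D["frame"][190:330,150:310],(400,350),interpolation=cv2.INTER_CUBIC)
cv2.imwrite("pics/m5.png",np.hstack([a,b]))
E
```

```text
[0.52307664 0.28232877 0.11669661] [[-0.3636, 0.9315, -0.0006], [0.9315, 0.3636, -0.0004], [-0.0001, -0.0007, -1.0]] 9.2 0.021090122788477304 [ 0.53589847 -0.18839699  0.159082  ]
err tool x,y -0.00010801879990204168 0.00019760710671880055 yaw 1.9429660558251938
```

View pics/m5.png

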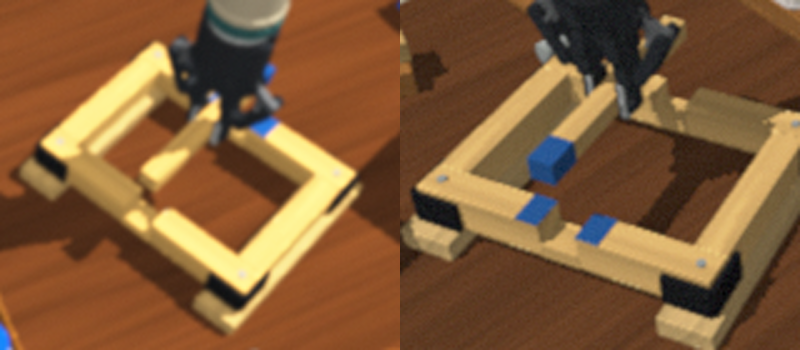

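The scene and side views show the brace over the frame, blue end toward the blue-marked notch, on line and clear above the rails. Final lowering, slowly.

Call:
step_arm:
  moves: [0,0,0.02,0,1,0,0,0.04,0,1,0,0,0.056,0,1,0,0,0.068,0,1,0,0,0.076,0,1]

```text
clock: 9.8
position: [0.5232, 0.2824, 0.0772]
ee_rot: [-0.0, 0.564, 0.826, -0.001]
contact_force: [0.0, -0.1, -0.6]
width: 0.0211
```

Call:
step_arm:
  moves: [0,0,0,0,1,0,0,0,0,1,0,0,0,0,1]

```text
clock: 10.1
position: [0.5239, 0.2826, 0.0786]
ee_rot: [0.0, 0.564, 0.826, 0.0]
contact_force: [0.5, 0.1, -1.4]
width: 0.0209
```

```bash
python3 - <<'E'
from h import *
Rt,p,s=tool(); W=get_image("wrist"); RT=(Rt,p); S=get_image("scene");D=get_image("side")
print(p,Rt.round(4).tolist(),s["clock"],s["width"],s["contact_force"])
c=np.array([.5233,.2823,.0]); u=np.array([np.cos(1.938),np.sin(1.938),0]); n=np.array([u[1],-u[0],0])
# predicted corners (end faces) for underside z=.071, in scene and side
for nm,I in(("scene",S),("side",D)):
    for e in(1,-1):
        P=np.array([c+e*.105*u+k*.011*n+[0,0,z] for k in(-1,1) for z in(.071,.091)])
        print(nm,"blue" if e>0 else "plain",cv2.projectPoints(P,np.array(I["rvec"],float),np.array(I["tvec"],float),np.array([[I["fx"],0,I["cx"]],[0,I["fy"],I["cy"]],[0,0,1]]),None)[0].reshape(-1,2).round(1).tolist())
    np.save(f"pics/{nm}6.npy",I,allow_pickle=True)
np.save("pics/w6.npy",{**W,"Rt":Rt,"p":p},allow_pickle=True)
a=cv2.resize(S["frame"][170:230,370:450],(400,300),interpolation=cv2.INTER_CUBIC);b=cv2.resize(D["frame"][230:290,180:260],(400,300),interpolation=cv2.INTER_CUBIC)
w=cv2.resize(W["frame"][0:270,150:490],(378,300)); w2=cv2.resize(D["frame"][180:300,150:310],(400,300),interpolation=cv2.INTER_CUBIC)
cv2.imwrite("pics/m6.png",np.vstack([np.hstack([a,b]),np.hstack([cv2.resize(w,(400,300)),w2])]))
E
```

```text
[0.52389422 0.28264512 0.07855348] [[-0.3642, 0.9313, 0.0007], [0.9313, 0.3642, 0.0002], [-0.0001, 0.0007, -1.0]] 10.1 0.020898725138775245 [ 0.50254038  0.09364849 -1.44243528]
scene blue [[438.0, 156.4], [439.6, 151.9], [444.3, 160.5], [446.0, 156.0]]
scene plain [[392.5, 200.1], [393.6, 195.8], [399.0, 204.8], [400.1, 200.6]]
side blue [[213.9, 279.8], [212.4, 272.5], [204.6, 276.7], [203.0, 269.5]]
side plain [[265.5, 219.5], [264.8, 212.7], [257.4, 217.3], [256.6, 210.6]]
```

View pics/m6.png

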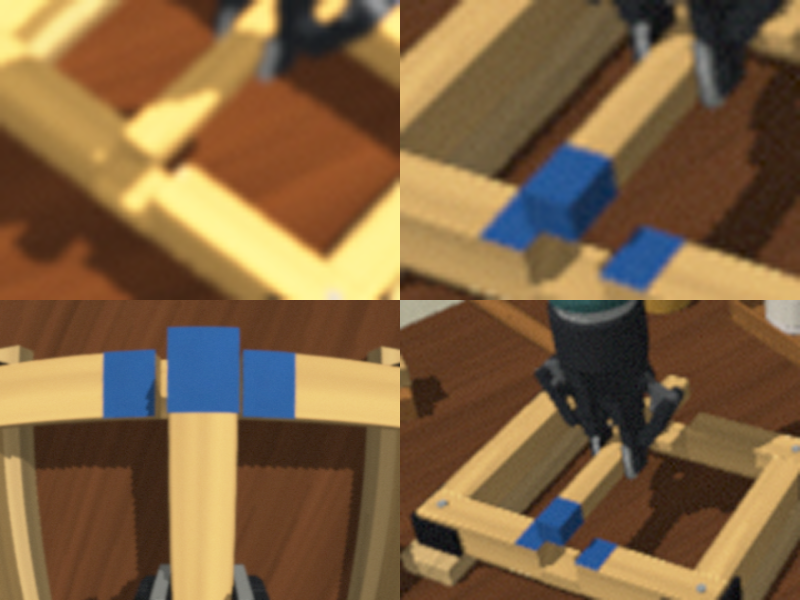

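The wrist and side views show the blue end above the blue-marked notch with clear air under it, the wrist view putting it slightly right of centre. I'll check height, level and centring numerically from these same pictures.

```bash
python3 - <<'E'
from h import *
w=np.load("pics/w6.npy",allow_pickle=True).item(); RT=(w["Rt"],w["p"]); Rt,p=RT
S=np.load("pics/scene6.npy",allow_pickle=True).item(); D=np.load("pics/side6.npy",allow_pickle=True).item()
h=cv2.cvtColor(w["frame"],cv2.COLOR_BGR2HSV); m=cv2.inRange(h,(95,110,40),(130,255,255))
for r in (50,60,70,80,88):
    k=np.where(np.diff(m[r,200:440].astype(int)))[0]+200.5; print(r,k)
    if len(k)>=6:
        k=np.r_[k[:3],k[-3:]]
        n=onz(w,[[k[1],r],[k[4],r]],.056,RT); b=onz(w,[[k[2],r],[k[3],r]],p[2]+.0128,RT)
        f=lambda P:((P-p)@Rt)[:,:2]*1e3
        print(" notch tool xy mm",f(n).round(1).tolist()," brace",f(b).round(1).tolist())
for r in (150,200,230):
    row=h[r,280:370]; k=np.where((row[:,0]<35)&(row[:,1]>60)&(row[:,2]>130))[0]+280
    print(r,k[0],k[-1],(((onz(w,[[k[0]-.5,r],[k[-1]+.5,r]],p[2]+.0128,RT)-p)@Rt)[:,:2]*1e3).round(1).tolist())
def pj(I,P): return cv2.projectPoints(np.atleast_2d(P),np.array(I["rvec"],float),np.array(I["tvec"],float),np.array([[I["fx"],0,I["cx"]],[0,I["fy"],I["cy"]],[0,0,1]]),None)[0].reshape(-1,2)
print("side calib: notch_blue pred",pj(D,[.4911,.3662,.056]),"obs [216.05 277.3]; plain pred",pj(D,[.5556,.1984,.056]))
print("scene calib: blue pred",pj(S,[.4911,.3662,.056]),"obs [437.4 164.2]; plain pred",pj(S,[.5556,.1984,.056]),"obs",(np.array([365,185])+np.array([167.5,90.75])/5-.4))
E
```

```text
50 [238.5 280.5 292.5 352.5 356.5 399.5]
 notch tool xy mm [[102.4, -18.6], [102.3, 18.2]]  brace [[94.2, -9.5], [94.3, 12.7]]
60 [238.5 280.5 293.5 352.5 356.5 399.5]
 notch tool xy mm [[97.3, -18.6], [97.2, 18.2]]  brace [[90.3, -9.2], [90.3, 12.7]]
70 [238.5 280.5 292.5 352.5 356.5 399.5]
 notch tool xy mm [[92.2, -18.6], [92.1, 18.2]]  brace [[86.4, -9.5], [86.5, 12.7]]
80 [238.5 280.5 292.5 352.5 356.5 399.5]
 notch tool xy mm [[87.2, -18.6], [87.1, 18.2]]  brace [[82.6, -9.5], [82.6, 12.7]]
88 [238.5 280.5 292.5 352.5 356.5 399.5]
 notch tool xy mm [[83.2, -18.6], [83.1, 18.2]]  brace [[79.5, -9.5], [79.6, 12.7]]
150 293 351 [[56.1, -9.7], [56.1, 12.5]]
200 294 350 [[36.6, -9.7], [36.6, 12.5]]
230 295 348 [[24.1, -9.6], [24.1, 12.1]]
side calib: notch_blue pred [[214.72624143 278.4600507 ]] obs [216.05 277.3]; plain pred [[258.79428821 227.05497635]]
scene calib: blue pred [[436.93036543 164.70411456]] obs [437.4 164.2]; plain pred [[398.38866644 202.15104344]] obs [398.1  202.75]
```

At the blue end the brace sits about 1.8 mm off the notch centre along tool +y, and about the same at the plain end. Height and width look consistent. I'll nudge it back and re-check with sub-pixel edges.

Call:
step_arm:
  moves: [0,-0.003,0,0,1,0,-0.003,0,0,1,0,-0.003,0,0,1,0,-0.003,0,0,1]

```text
clock: 10.65
position: [0.5222, 0.282, 0.0783]
ee_rot: [0.0, 0.564, 0.826, 0.0]
contact_force: [0.1, 0.8, -0.1]
width: 0.0213
```

```bash
python3 - <<'E'
from h import *
Rt,p,s=tool(); w=get_image("wrist"); RT=(Rt,p); S=get_image("scene"); D=get_image("side")
print(p,np.arctan2(Rt[1,0],Rt[0,0]),"tilt",Rt[:,2].round(4),s["clock"],s["width"],s["contact_force"],np.abs(s["qd"]).max())
f=cv2.GaussianBlur(w["frame"],(0,0),1).astype(float)
def edge(r,a,b):
    d=np.abs(np.diff(f[r,a:b],axis=0)).sum(1); i=np.argmax(d); i=min(max(i,1),len(d)-2)
    q=d[i-1:i+2]; return a+i+.5+(q[0]-q[2])/(2*(q[0]-2*q[1]+q[2]))
out=[]
for r in list(range(30,92,3))+list(range(106,236,3)):
    l,R_=edge(r,283,302),edge(r,341,356)
    P=((onz(w,[[l,r],[R_,r]],p[2]+.0128,RT)-p)@Rt)*1e3
    out.append([P[:,0].mean(),P[:,1].mean(),abs(P[1,1]-P[0,1])])
o=np.array(out)
for a,b in((20,40),(40,60),(60,75),(75,90),(90,110)):
    k=(o[:,0]>a)&(o[:,0]<b)
    if k.any(): print(a,b,"lat",np.median(o[k,1]).round(2),"width",np.median(o[k,2]).round(2))
m=cv2.inRange(cv2.cvtColor(w["frame"],cv2.COLOR_BGR2HSV),(95,110,40),(130,255,255))
for r in(60,75): 
    k=np.where(np.diff(m[r,200:440].astype(int)))[0]+200.5
    if len(k)>=6: print("notch lat",(((onz(w,[[k[1],r],[k[-2],r]],.056,RT)-p)@Rt)[:,1]*1e3).round(1))
v=np.array([.4911,.3662,.056]),np.array([.5556,.1984,.056])
print("w4 notch blue/plain in tool mm",[(((x-p)@Rt)*1e3).round(1).tolist() for x in v])
g=lambda I,y,x:cv2.resize(I["frame"][y:y+60,x:x+80],(400,300),interpolation=cv2.INTER_CUBIC)
cv2.imwrite("pics/m7.png",np.vstack([np.hstack([g(D,235,175),g(D,195,225)]),np.hstack([g(S,165,365),cv2.resize(S["frame"],(400,300))])]))
np.save("pics/side7.npy",D,allow_pickle=True)
E
```

```text
[0.52219482 0.28199425 0.0783087 ] 1.9435553069455516 tilt [ 1.e-04 -0.e+00 -1.e+00] 10.65 0.02127655132140856 [ 0.14977095  0.79299663 -0.13490548] 0.0014174416631837368
20 40 lat 1.28 width 21.67
40 60 lat 1.34 width 21.67
60 75 lat 1.46 width 21.72
75 90 lat 1.55 width 22.52
90 110 lat 1.54 width 22.85
notch lat [-16.6  20.1]
notch lat [-16.6  20.1]
w4 notch blue/plain in tool mm [[89.7, 1.7, 22.3], [-90.0, 0.7, 22.3]]
```

View pics/m7.png

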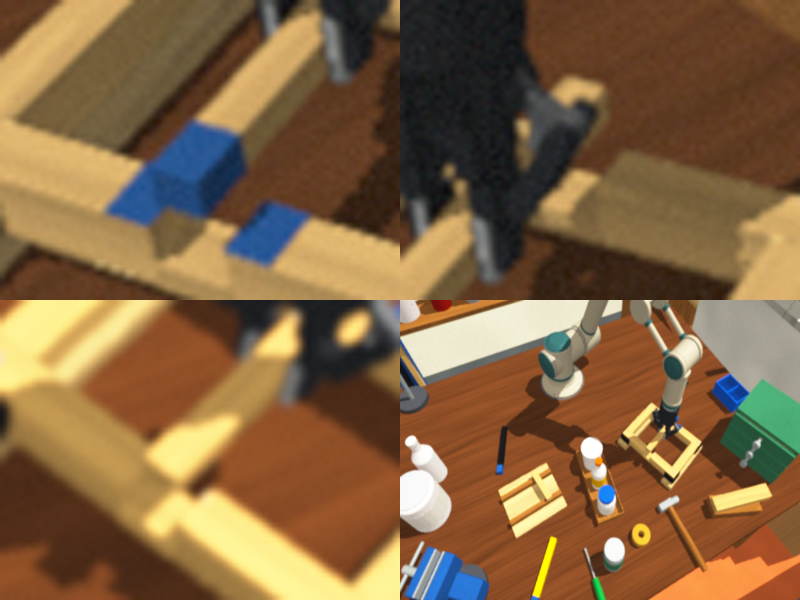

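The last pictures show the following:
- **Blue end:** its lower corners are at side-view (206.6,275.6) and (214.6,278.6). The prediction for 15 mm clearance, after calibration offset, is (205.9,275.6) and (215.2,278.7).
- **Plain end:** its top corner is at (265.6,211.6), against a predicted (266,211.5), so the brace is level.
- **Centring:** within about 0.3 mm of both notch centres.
- **Untouched items:** the offcut is still on the rack and the pots are still in the caddy.

Signing off.

```bash
python3 -c "
from h import *
job.sign_off(); s=manip.get_state(); print(s['clock'],s['position'],s['width'])"
```

```text
the job is handed in; nothing more can be done
the job is handed in; nothing more can be done
```

The brace is held still and level about 15 mm above the frame, square over both notches with the blue end over the blue-marked one. I gripped the blue-ended pine strip at mid-length with 60 N and carried it over the caddy with its underside at about 0.28 m. The job was handed in at about 10.7 s on the robot's clock.

- **Centring:** wrist-camera measurements put it within about 0.3 mm of both notch centres. The plain end is extrapolated from what the camera could see. The angle error is under 0.01 rad. An earlier look showed it about 1.8 mm off to one side, which I corrected.
- **Height and level:** the tool was at z = 78.3 mm, which puts the underside at about 71 mm, 15 mm above the 56 mm rail tops. In the side view, visible corners at both ends matched the predicted positions to about 1 pixel (about 3 mm of height).
- **Nothing disturbed:** outside force on the tool after the lift stayed near zero (at most about 1.5 N). The frame was not touched, the pots are still in the caddy and the spare strip is still on the rack.
- **Disagreements:**
  - The side camera was about 1 to 2 pixels off the wrist camera, so I corrected for that when checking.
  - The apparent brace width rose from 21.7 mm on the bare wood to 22.5–22.9 mm on the blue part. I took this as edge contrast, not tilt, because the bare section was uniform.
  - While gripping on the rack there was a brief upward push of about 5 N, which disappeared after lifting.

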